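# Charge the glue melter with a scoop of glue pillows

### The job

Charge the cold glue melter: with the scoop, lift at least three glue pillows together out of the dark grey bin and tip them into the melter's well; any other pillow must end in the bin or the well, none spilled. Then lay the scoop on the worktop again, right way up and outside the bin, and press the melter's lid fully shut.

Things in the scene. Friction and masses are not known exactly. Their poses are not given: they have to be found in the camera images.
- bin: open-front dark grey plastic picking bin, fixed, 238 long (x) x 146 wide (y) mm outside; left or right of the scoop. Origin: centre of its underside; +x points to its back wall. Back and rear sides 92 mm high; from x = -45 mm the sides slope down to the front lip (x = -119 mm), only 38 mm high
- bin_floor (a point): centre of the bin's inner floor, 8 mm above the worktop; axes as the bin's. Inside 230 (x) x 140 (y) mm: the back wall's inner face is at x = +115 mm. The pillows lie between x = +10 and +115 mm; the front half is empty
- melter: white bench glue melter, cold, fixed: a box 170 deep (x) x 200 wide (y) x 100 high (mm), dial and switch on its front (-x) face. Origin: centre of its underside. In its top is an open well 120 (x) x 150 (y) mm, centred, from the rim at z = 100 mm down to its floor at z = 35 mm. The lid is hinged on the rear edge and stands open there
- well_mouth (a point): centre of the mouth of the melter's well, level with its rim (100 mm above the worktop); axes as the melter's
- well_mid (a point): middle of the melter's well, 15 mm above its floor (50 mm above the worktop); axes as the melter's
- lid_hinge (a point): middle of the lid's hinge line, at the melter's rear edge (melter x = +82 mm, z = 103 mm); axes as the melter's, the line runs along y. The lid is an aluminium plate reaching 162 mm from this line, 192 wide, 7 mm thick; its outer face is 5 mm above this line when shut
- lid (a joint): angle of the lid, rad: 0 = fully shut (level), 1.57 = upright; range 0 to 1.75. The hinge is stiff (0.30 Nm friction; lid 0.22 kg): the lid stays at any angle where it is let go, so it must be pushed all the way down (a few N)
- lid_edge (a point): centre of the lid's black grip tongue (36 x 90 x 10 mm), which juts 32 mm out of the middle of the lid's free edge; 176 mm from the hinge line; moves with the lid; its x axis points to the hinge
- scoop: flat-bottomed aluminium scoop with black handle, 217 mm long, about 0.13 kg, right way up on the worktop between bin and melter. Origin: underside, middle of the blade's floor; +x to the open nose, +z up. Blade 110 long x 100 wide, floor 2 mm; nose at x = +55 mm, back wall at x = -55 mm, 44 mm high; sides fall from 44 mm high at x = -22 mm to 4 mm at the nose
- scoop_grip (a point): grasp point on the scoop's handle, 100 mm behind and 62 mm above the scoop's origin; axes as the scoop's. The handle is a straight level bar 24 wide x 20 high along the scoop's x, from x = -68 to -162 mm; grasp it across its 24 mm
- scoop_load (a point): centre of the space in the scoop's blade, 20 mm above its origin
- scoop_nose (a point): middle of the scoop's front edge, at its underside (55 mm ahead of the scoop's origin)
- pillow0_mid (a point): one of five like pillow-shaped lumps of cold hard glue (tan, 42 x 34 x 22 mm, rounded all over, 20 g, smooth: slides easily on bin and scoop), lying loose in one layer in the rear half of the bin; this point is its centre; its z axis points up at the start
- pillow1_mid (a point): one of five like pillow-shaped lumps of cold hard glue (tan, 42 x 34 x 22 mm, rounded all over, 20 g, smooth: slides easily on bin and scoop), lying loose in one layer in the rear half of the bin; this point is its centre; its z axis points up at the start
- pillow2_mid (a point): one of five like pillow-shaped lumps of cold hard glue (tan, 42 x 34 x 22 mm, rounded all over, 20 g, smooth: slides easily on bin and scoop), lying loose in one layer in the rear half of the bin; this point is its centre; its z axis points up at the start
- pillow3_mid (a point): one of five like pillow-shaped lumps of cold hard glue (tan, 42 x 34 x 22 mm, rounded all over, 20 g, smooth: slides easily on bin and scoop), lying loose in one layer in the rear half of the bin; this point is its centre; its z axis points up at the start
- pillow4_mid (a point): one of five like pillow-shaped lumps of cold hard glue (tan, 42 x 34 x 22 mm, rounded all over, 20 g, smooth: slides easily on bin and scoop), lying loose in one layer in the rear half of the bin; this point is its centre; its z axis points up at the start
Not all that is in view belongs to the job. What is shaped like the part that bears pillow1_mid but red is not meant.

How it is judged:
By the outcome, as a careful person would: the job done as asked, in the order asked, and still so for the second after the job is handed in, with the robot touching nothing.
It also fails if it takes over 72 s, if anything falls off the work surface, if the arm or the gripper's body presses on something with over 40 N, if the wrist force passes 120 N, or if a joint passes its speed limit or range.

### The arm

A 6-joint arm with a two-finger parallel gripper is mounted at the origin on a cart in front of the work surface, level with it; the furniture and walls round the work are solid. World frame = base frame: x ahead of the robot, y to its left, z up, the work surface at z = 0. Lengths are in mm, angles in rad, forces in N, time in s.
With the tool pointing down it reaches from about 300 to 1000 mm from the base axis. Payload 5.1 kg.
Tool frame: the origin (TCP) lies midway between the tips of the shut fingers; the grasp point (between the pads) lies manip.tcp_to_grasp behind it (manip.tcp_to_grasp is the distance from the TCP to the grasp point, in mm); z points along the fingers, y is the line along which they close (so a half turn about z gives the same grasp; the last joint's range is limited). The gripper opens to 95 mm and grips with 3 to 60 N. Pads are 20 mm wide; open, the fingers measure 119 mm over their backs; the gripper's body (75 mm by 180 mm) begins 59 mm behind the grasp point.
Start: joints at [1.062, 0.124, 1.65, -0, 1.367, -0.083], TCP at [268.501, 591.939, 214.656] pointing down, gripper open.
Joint ranges: [-2.61, 2.61], [-1.02, 2.33], [0.03, 2.71], [-1.35, 4.49], [0.32, 2.68], [-2.91, 2.91]. Speed limits (rad/s): [2.57, 2.57, 3.14, 3.14, 3.14, 3.14].

### API

Orientations are given as a 3x3 rotation matrix whose columns are the frame's x, y, z axes.
In Python, from plant import manip gives the robot as it stands.
- The arm moves only by the shell command python3 -m handwheel 'ROWS' [OPENING] [FORCE]. ROWS is JSON, a list of rows, each a list of 6 numbers: the shift along the tool's x, y, z scaled (see below), then the turn, a rotation vector about the tool's x, y, z scaled (see below). A call has 1 to 5 rows; each row shifts and turns the commanded pose from where the row before left it, along the tool's axes as they then stand; what a row does not reach is not made up. The controller multiplies each number of a shift by 0.15 m and each number of a turn by 45 degrees. A row lasts 1/12 s, in which the tool goes at most 41.7 mm and 7.16 degrees, less where a joint would pass 70% of its speed; a pose out of reach is approached as far as the arm can. A call with a number of a shift or a turn outside -1 to 1 is refused whole. A call with a gripper value outside its range is refused whole. OPENING is the opening, from 0 (shut) to 1 (fully open), set as the call begins (- or left out, the last holds). The fingers move at their own pace and stop on an object; FORCE is the grip in N (left out, the last holds). Time passes only in rows, so rows that do not move let the fingers close. It gives the time, the measured TCP pose, the force, the opening and the grip force at its end, in the units of the state.
- manip.read_state(): the state, without advancing time (a new reading comes with each control period).
- manip.grab_frame(name): name is "side" or "top" or "wrist"; returns a dict with "image" (480x640x3 uint8, blue, green, red), "vertical_fov" (degrees; the focal length in pixels is half the picture's height over the tangent of half this angle, whatever the lens; pixels are square), "cx", "cy" (the principal point, pixels), "camera_from_world" (4x4, takes a point from world to camera coordinates). Camera axes: x right, y down, z forward; pixel columns grow to the right and rows downward; lengths in mm; the calibration is good to about 2 mm. The wrist camera is an equidistant fisheye: a pixel r from the principal point sees the ray r / f radians off the axis. A picture is of the moment at which its call begins. There is no depth.
- manip.hand_in(): hands the job in; it is judged then, once.
Trained networks look in a picture, given as the dict that the camera call returned (one of the last four; its "shot" number tells which), for a name from the list of things; names that differ only in an ending like _2 or _b are one class to them, and where a whole thing is asked for, a point or a joint stands for the part that bears it (a point fixed in the world has none). Each returns a list of dicts, best first, with "p" (0 to 1); they miss things now and then, are a little off and sometimes report something else, mostly with a low value. They report only what shows in the picture. A call takes as long as a camera call. They do not tell look-alikes from the thing itself.
- manip.find_in(thing, picture): "bbox" ([left, top, width, height] as shares, 0 to 1, of the picture: columns of its width, rows of its height, round what is visible of it).
- manip.silhouettes(thing, picture): "region" (480x640 bool, what is visible of it) and "bbox" ([left, top, width, height] as shares, 0 to 1, of the picture: columns of its width, rows of its height, round what is visible of it).
The state is a dict: "time": time; "q": joint angles; "dq": joint speeds; "joint_torque": joint torques, N m; "position": TCP position; "ee_rot": TCP orientation; "wrist_force": force on the tool from outside, world axes, zero at the start; "torque": the same for the moment, N m; "finger_gap": finger opening in mm; "grip_force": force on a finger pad.
Only numpy, scipy, OpenCV 4.12 (cv2) and the standard library are available. Lean on these libraries where they do the work, as an engineer would, in place of code of your own. Each camera call takes 0.05 s, during which the arm holds its last target. There are 200 camera calls.

## Working session

There is one attempt and no reset: what is moved stays moved. The work goes in short steps, Python scripts to look and compute and a shell command to move; the robot and the scene stay as the last step left them, time stands still between calls to the robot, and variables do not carry over. Pictures are saved under pics/ and viewed, at most 10 in all, crops included, and the job is handed in when it is done.

```bash
ls; mkdir -p pics; cat > h.py <<'E'
import numpy as np, cv2
from plant import manip
def K(f): return 240/np.tan(np.radians(f["vertical_fov"])/2)
def ray(f,u,v):
    M=np.array(f["camera_from_world"]); R=M[:3,:3]; c=-R.T@M[:3,3]
    d=R.T@np.array([(u-f["cx"])/K(f),(v-f["cy"])/K(f),1.]); return c,d
def onz(f,u,v,z):
    c,d=ray(f,u,v); return c+d*(z-c[2])/d[2]
def proj(f,P):
    M=np.array(f["camera_from_world"]); p=np.atleast_2d(P)@M[:3,:3].T+M[:3,3]
    return np.c_[f["cx"]+K(f)*p[:,0]/p[:,2], f["cy"]+K(f)*p[:,1]/p[:,2]]
E
python3 - <<'E'
from h import *
np.set_printoptions(precision=1,suppress=True)
t=manip.grab_frame("top"); s=manip.grab_frame("side")
cv2.imwrite("pics/top.png",t["image"]); cv2.imwrite("pics/side.png",s["image"])
for n in ["bin","melter","scoop","scoop_grip","lid_edge","pillow0_mid"]:
  for nm,f in(("top",t),("side",s)):
    for r in manip.silhouettes(n,f)[:7]:
      b=np.array(r["bbox"])*[640,480,640,480]; m=cv2.moments(r["region"].astype(np.uint8)); 
      rect=cv2.minAreaRect(np.argwhere(r["region"])[:,::-1].astype(np.float32)) if r["region"].any() else None
      print(n,nm,round(r["p"],2),b,rect, onz(f,*rect[0],20) if rect else '')
st=manip.read_state(); print(st["position"],st["ee_rot"],manip.tcp_to_grasp,st["time"])
for f in(t,s): print(f["camera_from_world"],K(f))
E
```

```text
pics
bin top 0.7 [158.5 190.5 109.4  98.9] ((210.54696655273438, 240.10772705078125), (110.0056381225586, 93.08169555664062), 3.012787342071533) [536.2 281.8  20. ]
bin top 0.64 [400.  180.3  85.  119.7] ((443.4488525390625, 240.73568725585938), (106.3805923461914, 72.11331176757812), 79.04593658447266) [ 519.5 -274.9   20. ]
bin side 0.6 [148.7 301.7 157.3 126.3] ((232.40643310546875, 356.28564453125), (142.63465881347656, 105.91401672363281), 24.145540237426758) [ 504.6 -256.2   20. ]
bin side 0.24 [320.8  97.7 123.8 143.2] ((395.9146728515625, 170.768310546875), (84.17765045166016, 157.89166259765625), 51.34019470214844) [516.2 361.2  20. ]
melter top 0.64 [158.3 189.3 110.1  97. ] ((208.78277587890625, 241.10691833496094), (111.36399841308594, 92.26353454589844), 4.763641834259033) [533.9 286.1  20. ]
melter side 0.62 [321.7  94.5 119.8 145.6] ((395.96343994140625, 170.82928466796875), (84.021484375, 156.3299102783203), 51.34019470214844) [516.4 361.1  20. ]
scoop top 0.6 [154.1 189.9 112.6  96.3] ((209.4483184814453, 241.542724609375), (109.83634185791016, 91.8226089477539), 5.4
[... 1120 characters left out ...]
.0, 227.5), (13.0, 18.0), 90.0) [ 550.9 -289.7   20. ]
pillow0_mid top 0.58 [302.6 202.7  42.2  88.1] ((322.5, 246.5), (89.0, 43.0), 90.0) [513.5  13.8  20. ]
pillow0_mid side 0.9 [229.1 371.4  21.6  23.9] ((240.90003967285156, 382.70001220703125), (21.0190372467041, 18.335756301879883), 26.56505012512207) [ 550.1 -288.6   20. ]
[268.5 592.  214.7] [[-0.9  0.4  0. ]
 [ 0.4  0.9  0. ]
 [ 0.   0.  -1. ]] 18.8 0.7
[[  -0.    -1.    -0.    38.2]
 [  -1.     0.    -0.1  532.9]
 [   0.1    0.    -1.  1295. ]
 [   0.     0.     0.     1. ]] 555.8203753387118
[[   0.8    0.5   -0.  -442.1]
 [   0.4   -0.6   -0.7 -129. ]
 [  -0.4    0.6   -0.7 1291.7]
 [   0.     0.     0.     1. ]] 523.0257607270195
```

```bash
python3 - <<'E'
import cv2,numpy as np
a=cv2.imread("pics/top.png")[170:310,140:500]; b=cv2.imread("pics/side.png")[80:440,120:480]
cv2.imwrite("pics/a.png",cv2.resize(a,None,fx=2.2,fy=2.2,interpolation=3)); cv2.imwrite("pics/b.png",cv2.resize(b,None,fx=1.6,fy=1.6,interpolation=3))
E
```

```text
(no output)
```

View pics/a.png

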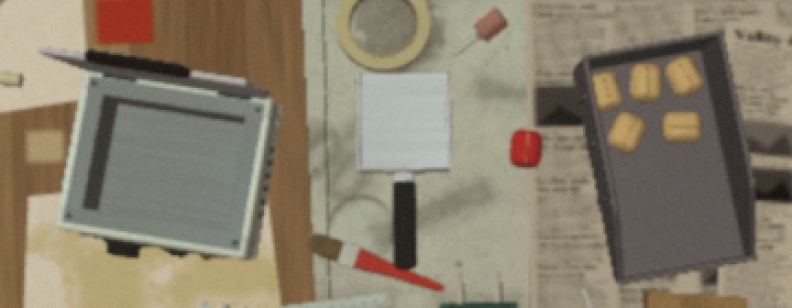

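View pics/b.png

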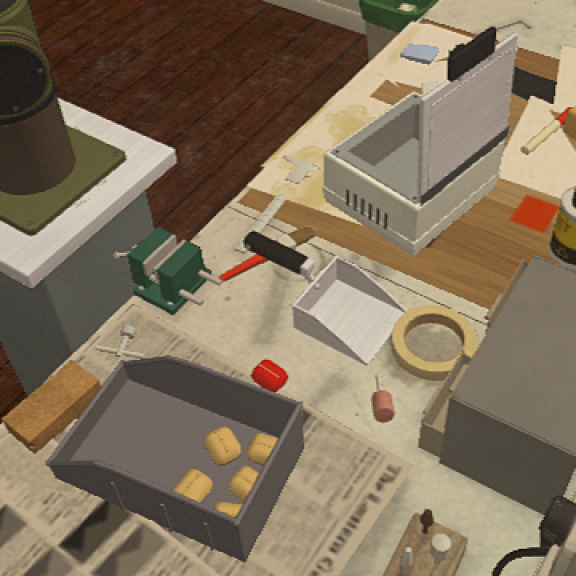

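The crops (top, ×2.2) show the melter on the left with its lid upright, the scoop in the middle with nose away from me, and the bin on the right with five tan pillows. The lone red pillow at about (525,148) is the decoy. Next I'll fit the poses from corners.

```bash
cat > fit.py <<'E'
from h import *
from scipy.optimize import least_squares
np.set_printoptions(precision=2,suppress=True)
t=manip.grab_frame("top"); s=manip.grab_frame("side")
A=lambda u,v:(140+u/2.2,170+v/2.2); B=lambda u,v:(120+u/1.6,80+v/1.6)
def W(p,X):
    c,q=np.cos(p[2]),np.sin(p[2]); X=np.atleast_2d(X).astype(float)
    return np.c_[p[0]+c*X[:,0]-q*X[:,1],p[1]+q*X[:,0]+c*X[:,1],X[:,2]]
def fit(p0,obs):
    X=np.array([o[1] for o in obs]);
    def r(p):
        P=W(p,X); return np.concatenate([proj(o[0],P[i])[0]-o[2] for i,o in enumerate(obs)])
    R=least_squares(r,p0,loss="soft_l1",x_scale=[10,10,.1]); print(R.x,r(R.x).reshape(-1,2).tolist()); return R.x
sc=fit([510,14,0],[(t,(55,50,4),A(360,72)),(t,(55,-50,4),A(450,73)),(t,(-55,50,44),A(357,168)),(t,(-55,-50,44),A(450,170)),(t,(-162,0,72),A(404,267)),
 (s,(55,50,4),B(405,311)),(s,(55,-50,4),B(366,361)),(s,(-162,0,62),B(249,240))])
me=fit([535,285,-.1],[(t,(85,100,100),A(88,73)),(t,(85,-100,100),A(272,98)),(t,(-85,-100,100),A(250,255)),(t,(-85,100,100),A(58,226)),(s,(-85,-100,100),B(325,155)),(s,(85,-100,100),B(418,198))])
bi=fit([520,-275,.1],[(t,(119,73,92),A(581,62)),(t,(119,-73,92),A(722,33)),(t,(-119,73,38),A(620,282)),(t,(-119,-73,38),A(755,258)),(s,(119,73,92),B(302,403)),(s,(119,-73,0),B(243,557)),(s,(-119,-73,38),B(52,464))])
np.savez("pose.npz",sc=sc,me=me,bi=bi)
for pic,f in(("t",t),("s",s)):
    im=cv2.resize(f["image"],None,fx=2,fy=2)
    def ln(p,L,c):
        q=(proj(f,W(p,L))*2+1).astype(int); cv2.polylines(im,[q.reshape(-1,1,2)],True,c,1)
    ln(sc,[(55,50,4),(55,-50,4),(-22,-50,44),(-55,-50,44),(-55,50,44),(-22,50,44)],(0,255,0)); ln(sc,[(-68,12,72),(-162,12,72),(-162,-12,72),(-68,-12,72)],(0,255,0))
    ln(me,[(85,100,100),(85,-100,100),(-85,-100,100),(-85,100,100)],(0,0,255)); ln(me,[(60,75,100),(60,-75,100),(-60,-75,100),(-60,75,100)],(0,0,255))
    ph=float(np.load("ph.npy")) if 0 else 1.7
    h=lambda r,y:(82-r*np.cos(ph),y,103+r*np.sin(ph))
    ln(me,[h(0,96),h(162,96),h(162,-96),h(0,-96)],(255,0,255)); ln(me,[h(162,45),h(194,45),h(194,-45),h(162,-45)],(255,0,255))
    ln(bi,[(119,73,92),(119,-73,92),(-45,-73,92),(-119,-73,38),(-119,73,38),(-45,73,92)],(255,0,0)); ln(bi,[(115,70,8),(115,-70,8),(-115,-70,8),(-115,70,8)],(255,0,0))
    cv2.imwrite("pics/o_%s.png"%pic, im[340:620,280:1000] if pic=="t" else im[150:740,240:960])
b=bi
for u,v in [(606,90),(645,82),(684,75),(627,132),(682,126)]:
    P=onz(t,*A(u,v),19); d=P[:2]-b[:2]; c,q=np.cos(b[2]),np.sin(b[2]); print("pillow",P,"bin",c*d[0]+q*d[1],-q*d[0]+c*d[1])
print("grip",W(sc,(-100,0,62)),manip.read_state()["time"])
E
python3 fit.py
```

```text
[566.72   9.4   -0.03] [[-0.3168150386898674, 0.05300571972688317], [-0.20426696200797778, -0.328217948269355], [0.06458252688867105, -0.08582781174507659], [0.4192593347092384, -0.874126219615988], [-0.17012616873108755, 0.7340960329168524], [1.0594278410744664, -0.20181030111768905], [-0.4277446949372461, 1.3629047231124787], [-0.9861441398660418, -2.5552458129780575]]
[521.2  253.82  -0.17] [[-1.614605790055748, -3.356034568306484], [1.6298158498902922, -2.4377439708542568], [0.02861169332649638, 0.8523177917378462], [-0.7081659418324193, 1.2563937420578668], [-2.516643614994223, -1.4739508097080716], [0.32050733636521045, 7.216308099266939]]
[ 512.06 -267.25    0.16] [[0.545717099135004, -2.4279339122523993], [-0.6028294285799234, -0.9900507296337935], [-0.09761895212182026, 0.8103606954761631], [0.05153108560284636, 0.16972530152685295], [-0.5145717251807582, -0.9997769264488738], [1.4107014808064946, 2.397347631664047], [-3.1039115048559154, -2.0306866546629294]]
pillow [ 593.33 -211.67   19.  ] bin 89.01322233979288 42.07160011846902
pillow [ 600.95 -254.53   19.  ] bin 89.7869995730374 -1.458537662169224
pillow [ 607.48 -297.36   19.  ] bin 89.479963896437 -44.781946369311555
pillow [ 546.58 -232.42   19.  ] bin 39.575425944850295 28.951810935274466
pillow [ 551.5  -292.36   19.  ] bin 34.98036549676064 -31.01798188687079
grip [[466.77  12.4   62.  ]] 0.8
```

View pics/o_t.png

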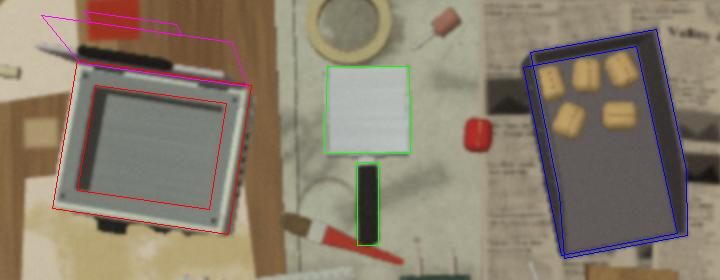

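View pics/o_s.png

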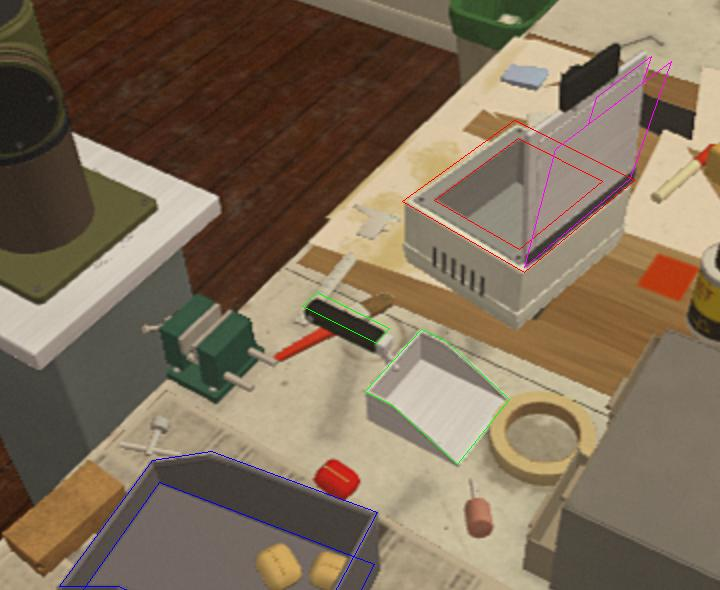

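```bash
cat > go.py <<'E'
# usage: go.py scoop|tcp x y z yaw pitch roll n [more targets...] -> rows from the measured pose
import sys; from h import *
from scipy.spatial.transform import Rotation as Ro
from scipy.linalg import logm,expm
def Tm(R,p): M=np.eye(4); M[:3,:3]=R; M[:3,3]=p; return M
st=manip.read_state(); cur=Tm(np.array(st["ee_rot"]),st["position"])
D=np.diag([-1.,1,-1])
off=(0,0,0) if sys.argv[1]=="tcp" else (-100,0,62-manip.tcp_to_grasp)
try:
    if sys.argv[1]=="scoop": off,D=np.load("grasp.npy",allow_pickle=True)[()]
except FileNotFoundError: pass
a=list(map(float,sys.argv[2:])); 
for i in range(0,len(a),7):
    x,y,z,yaw,pit,rol,n=a[i:i+7]; n=int(n)
    R=Ro.from_euler("ZYX",[yaw,pit,rol]).as_matrix()
    T=Tm(R,(x,y,z))@Tm(D,off)
    S=expm(np.real(logm(np.linalg.inv(cur)@T))/n)
    row=np.r_[S[:3,3]/150,Ro.from_matrix(S[:3,:3]).as_rotvec(degrees=True)/45]
    print("tcp",T[:3,3].round(1),"n",n,"row",row.round(4).tolist(), "mm %.1f deg %.1f"%(np.linalg.norm(row[:3])*150,np.linalg.norm(row[3:])*45)); 
    # follow the rounded row
    r=row.round(4); Sr=Tm(Ro.from_rotvec(r[3:]*45,degrees=True).as_matrix(),r[:3]*150)
    for _ in range(n): cur=cur@Sr
E
python3 - <<'E'
from h import *
from fit import W
E
python3 go.py scoop 566.7 9.4 150 -.03 0 0 20  566.7 9.4 0 -.03 0 0 5
python3 -m handwheel '[[0,0,0,0,0,0]]' 1 60
```

```text
[566.72   9.4   -0.03] [[-0.3168150386898674, 0.05300571972688317], [-0.20426696200797778, -0.328217948269355], [0.06458252688867105, -0.08582781174507659], [0.4192593347092384, -0.874126219615988], [-0.17012616873108755, 0.7340960329168524], [1.0594278410744664, -0.20181030111768905], [-0.4277446949372461, 1.3629047231124787], [-0.9861441398660418, -2.5552458129780575]]
[521.2  253.82  -0.17] [[-1.614605790055748, -3.356034568306484], [1.6298158498902922, -2.4377439708542568], [0.02861169332649638, 0.8523177917378462], [-0.7081659418324193, 1.2563937420578668], [-2.516643614994223, -1.4739508097080716], [0.32050733636521045, 7.216308099266939]]
[ 512.06 -267.25    0.16] [[0.545717099135004, -2.4279339122523993], [-0.6028294285799234, -0.9900507296337935], [-0.09761895212182026, 0.8103606954761631], [0.05153108560284636, 0.16972530152685295], [-0.5145717251807582, -0.9997769264488738], [1.4107014808064946, 2.397347631664047], [-3.1039115048559154, -2.0306866546629294]]
pillow [ 593.33 -211.67   19.  ] bin 89.01322233979288 42.07160011846902
pillow [ 600.95 -254.53   19.  ] bin 89.7869995730374 -1.458537662169224
pillow [ 607.48 -297.36   19.  ] bin 89.479963896437 -44.781946369311555
pillow [ 546.58 -232.42   19.  ] bin 39.575425944850295 28.951810935274466
pillow [ 551.5  -292.36   19.  ] bin 34.98036549676064 -31.01798188687079
grip [[466.77  12.4   62.  ]] 0.9
tcp [466.7  12.4 193.2] n 20 row [-0.1104, -0.1733, 0.0071, 0.0, 0.0, -0.0252] mm 30.8 deg 1.1
tcp [466.7  12.4  43.2] n 5 row [-0.0001, -0.0001, 0.2002, 0.0, 0.0, 0.0] mm 30.0 deg 0.0
time: 0.98
position: [268.5, 591.9, 214.6]
ee_rot: [[-0.911, 0.413, 0.0], [0.413, 0.911, -0.0], [-0.0, -0.0, -1.0]]
wrist_force: [-0.7, 0.6, -0.7]
finger_gap: 95.3
grip_force: 0.0
```

```bash
R='import'; 
python3 -m handwheel '[[-0.1104,-0.1733,0.0071,0,0,-0.0252],[-0.1104,-0.1733,0.0071,0,0,-0.0252],[-0.1104,-0.1733,0.0071,0,0,-0.0252],[-0.1104,-0.1733,0.0071,0,0,-0.0252],[-0.1104,-0.1733,0.0071,0,0,-0.0252]]' >/dev/null
python3 -m handwheel '[[-0.1104,-0.1733,0.0071,0,0,-0.0252],[-0.1104,-0.1733,0.0071,0,0,-0.0252],[-0.1104,-0.1733,0.0071,0,0,-0.0252],[-0.1104,-0.1733,0.0071,0,0,-0.0252],[-0.1104,-0.1733,0.0071,0,0,-0.0252]]' >/dev/null
python3 -m handwheel '[[-0.1104,-0.1733,0.0071,0,0,-0.0252],[-0.1104,-0.1733,0.0071,0,0,-0.0252],[-0.1104,-0.1733,0.0071,0,0,-0.0252],[-0.1104,-0.1733,0.0071,0,0,-0.0252],[-0.1104,-0.1733,0.0071,0,0,-0.0252]]' >/dev/null
python3 -m handwheel '[[-0.1104,-0.1733,0.0071,0,0,-0.0252],[-0.1104,-0.1733,0.0071,0,0,-0.0252],[-0.1104,-0.1733,0.0071,0,0,-0.0252],[-0.1104,-0.1733,0.0071,0,0,-0.0252],[-0.1104,-0.1733,0.0071,0,0,-0.0252]]' >/dev/null
python3 -m handwheel '[[0,0,0,0,0,0],[0,0,0,0,0,0]]'
python3 - <<'E'
from h import *
f=manip.grab_frame("wrist"); cv2.imwrite("pics/w1.png",f["image"])
E
python3 go.py scoop 566.7 9.4 0 -.03 0 0 5
```

```text
time: 2.82
position: [466.8, 11.5, 193.3]
ee_rot: [[-0.999, 0.033, -0.001], [0.033, 0.999, 0.0], [0.001, 0.0, -1.0]]
wrist_force: [-0.6, -0.1, -0.1]
finger_gap: 95.2
grip_force: 0.0
tcp [466.7  12.4  43.2] n 5 row [-0.0004, 0.0, 0.2001, 0.0001, -0.0001, -0.0004] mm 30.0 deg 0.0
```

View pics/w1.png

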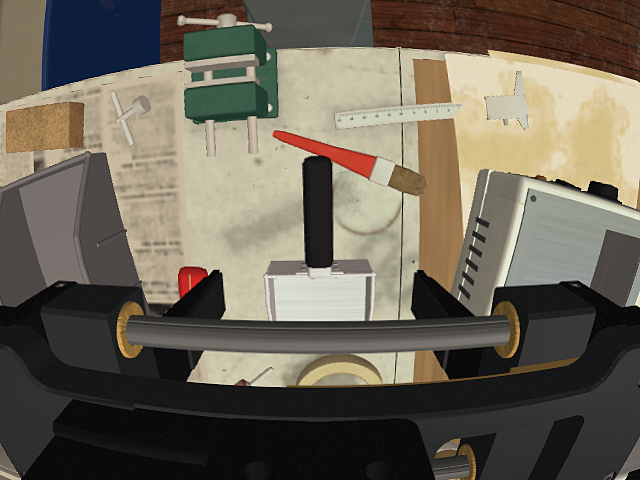

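The wrist view shows the handle centred at about column 318 between the open fingers. I'll descend and grasp.

```bash
python3 -m handwheel '[[0,0,0.2,0,0,0],[0,0,0.2,0,0,0],[0,0,0.2,0,0,0],[0,0,0.2,0,0,0],[0,0,0.2,0,0,0]]' >/dev/null
python3 -m handwheel '[[0,0,0,0,0,0],[0,0,0,0,0,0],[0,0,0,0,0,0]]' |sed -n 2,3p
python3 -m handwheel '[[0,0,0,0,0,0],[0,0,0,0,0,0],[0,0,0,0,0,0],[0,0,0,0,0,0],[0,0,0,0,0,0]]' 0 60 >/dev/null
python3 -m handwheel '[[0,0,0,0,0,0],[0,0,0,0,0,0],[0,0,0,0,0,0],[0,0,0,0,0,0],[0,0,0,0,0,0]]'
python3 go.py scoop 566.7 9.4 150 -.03 0 0 6 430 -250 150 .16 0 0 10
```

```text
position: [467.6, 13.1, 45.1]
ee_rot: [[-1.0, 0.029, 0.002], [0.029, 1.0, -0.0], [-0.002, -0.0, -1.0]]
time: 4.37
position: [466.6, 12.4, 43.3]
ee_rot: [[-1.0, 0.03, -0.0], [0.03, 1.0, -0.0], [0.0, -0.0, -1.0]]
wrist_force: [0.1, 0.2, -0.0]
finger_gap: 33.8
grip_force: 0.0
tcp [466.7  12.4 193.2] n 6 row [-0.0002, -0.0, -0.1666, -0.0, -0.0001, 0.0] mm 25.0 deg 0.0
tcp [ 331.3 -265.9  193.2] n 10 row [0.1006, -0.1805, -0.0, -0.0, 0.0, -0.0242] mm 31.0 deg 1.1
```

```bash
python3 -m handwheel '[[0,0,0,0,0,0],[0,0,0,0,0,0],[0,0,0,0,0,0],[0,0,0,0,0,0]]'
python3 -m handwheel '[[0,0,-0.08,0,0,0],[0,0,-0.16,0,0,0],[0,0,-0.2,0,0,0],[0,0,-0.2,0,0,0],[0,0,-0.2,0,0,0]]' >/dev/null
python3 -m handwheel '[[0,0,-0.16,0,0,0],[0,0,0,0,0,0],[0,0,0,0,0,0]]'
python3 - <<'E'
from h import *
s=manip.grab_frame("side"); t=manip.grab_frame("top")
a=s["image"][100:340,160:460]; b=t["image"][170:320,240:420]
cv2.imwrite("pics/l.png",np.hstack([cv2.resize(a,(450,360)),cv2.resize(b,(350,360))]))
E
python3 - <<'E'
import numpy as np; from numpy import cos,sin
b=np.load("pose.npz")["bi"]; print(b)
for x,y in[(-52,0),(55,0),(57,0),(20,0)]: print(x,y,b[0]+cos(b[2])*x-sin(b[2])*y,b[1]+sin(b[2])*x+cos(b[2])*y)
E
```

```text
time: 4.7
position: [466.6, 12.4, 43.3]
ee_rot: [[-1.0, 0.03, -0.0], [0.03, 1.0, -0.0], [0.0, -0.0, -1.0]]
wrist_force: [-0.6, 0.4, -0.6]
finger_gap: 23.3
grip_force: 59.9
time: 5.37
position: [467.3, 12.4, 194.3]
ee_rot: [[-1.0, 0.03, 0.003], [0.03, 1.0, -0.0], [-0.003, -0.0, -1.0]]
wrist_force: [-0.1, -0.4, -1.7]
finger_gap: 23.9
grip_force: 59.9
[ 5.12061095e+02 -2.67249997e+02  1.58354725e-01]
-52 0 460.711715465738 -275.4500705529089
55 0 566.3729388909494 -258.5768413335939
57 0 568.3479150297385 -258.26145387155066
20 0 531.8108564621419 -264.09612191935116
```

View pics/l.png

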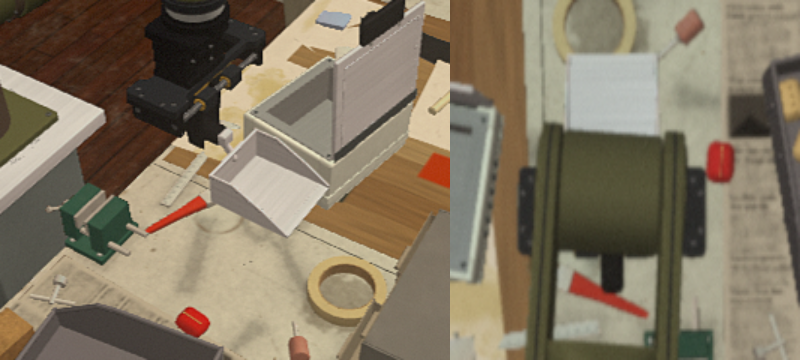

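The scoop hangs from the gripper with its nose corners at about (290,236) and (330,187) in the side crop. I'll check its pitch and plan the bin entry.

```bash
python3 - <<'E'
from h import *
from scipy.spatial.transform import Rotation as Ro
s=manip.grab_frame("side"); st=manip.read_state(); Tr=np.array(st["ee_rot"])@np.diag([-1.,1,-1]); p=np.array(st["position"])
for pit in(-.05,0,.05,.1):
    R=Tr@Ro.from_euler("y",pit).as_matrix()
    g=p+np.array([0,0,18.8]); 
    print(pit,[ (proj(s,g+R@(np.array(X)-[-100,0,62]))[0]-[160,100])*1.5 for X in((55,-50,4),(55,50,4),(-55,-50,44),(-55,50,44))])
E
python3 go.py scoop 400 -270 150 .158 0 0 11  462 -275.2 105 .158 .06 0 4 462 -275.2 14 .158 .06 0 5
```

```text
-0.05 [array([286.46810418, 233.16820025]), array([329.55367484, 182.61109787]), array([207.9102564 , 174.60163191]), array([254.58913721, 128.27932321])]
0 [array([284.30754709, 236.55747295]), array([327.2166722 , 186.15895421]), array([207.41840662, 175.67612088]), array([254.03093913, 129.38684508])]
0.05 [array([281.90591852, 239.67877727]), array([324.65262986, 189.45408816]), array([206.85121799, 176.68240288]), array([253.40135298, 130.43035478])]
0.1 [array([279.2747161 , 242.52988831]), array([321.87286817, 192.49319831]), array([206.21060096, 177.61837912]), array([252.70239499, 131.40761127])]
tcp [ 301.2 -285.7  193.2] n 11 row [0.1094, -0.1753, -0.0013, 0.0001, -0.0005, -0.0218] mm 31.0 deg 1.0
tcp [ 366.  -290.5  154.1] n 4 row [-0.1068, -0.0247, 0.0628, -0.0001, 0.0191, 0.0001] mm 18.9 deg 0.9
tcp [ 366.  -290.5   63.1] n 5 row [-0.0073, -0.0, 0.1211, 0.0, -0.0, 0.0] mm 18.2 deg 0.0
```

```bash
python3 -m handwheel '[[0.1094,-0.1753,-0.0013,0,0,-0.0218],[0.1094,-0.1753,-0.0013,0,0,-0.0218],[0.1094,-0.1753,-0.0013,0,0,-0.0218],[0.1094,-0.1753,-0.0013,0,0,-0.0218],[0.1094,-0.1753,-0.0013,0,0,-0.0218]]' >/dev/null
python3 -m handwheel '[[0.1094,-0.1753,-0.0013,0,0,-0.0218],[0.1094,-0.1753,-0.0013,0,0,-0.0218],[0.1094,-0.1753,-0.0013,0,0,-0.0218],[0.1094,-0.1753,-0.0013,0,0,-0.0218],[0.1094,-0.1753,-0.0013,0,0,-0.0218]]' >/dev/null
python3 -m handwheel '[[0.1094,-0.1753,-0.0013,0,0,-0.0218],[-0.1068,-0.0247,0.0628,0,0.0191,0],[-0.1068,-0.0247,0.0628,0,0.0191,0],[-0.1068,-0.0247,0.0628,0,0.0191,0],[-0.1068,-0.0247,0.0628,0,0.0191,0]]' >/dev/null
python3 -m handwheel '[[-0.0073,0,0.1211,0,0,0],[-0.0073,0,0.1211,0,0,0],[0,0,0,0,0,0],[0,0,0,0,0,0]]'
python3 go.py scoop 462 -275.2 14 .158 .06 0 3
python3 - <<'E'
from h import *
t=manip.grab_frame("top");s=manip.grab_frame("side")
cv2.imwrite("pics/m.png",np.hstack([cv2.resize(s["image"][260:460,120:340],(440,400)),cv2.resize(t["image"][170:310,390:510],(343,400))]))
E
```

```text
time: 7.1
position: [365.9, -289.1, 117.2]
ee_rot: [[-0.985, -0.158, -0.064], [-0.158, 0.987, -0.005], [0.064, 0.005, -0.998]]
wrist_force: [0.6, 0.2, -1.6]
finger_gap: 23.8
grip_force: 59.9
tcp [ 366.  -290.5   63.1] n 3 row [-0.0072, -0.0034, 0.12, 0.002, -0.0016, 0.0003] mm 18.0 deg 0.1
```

View pics/m.png

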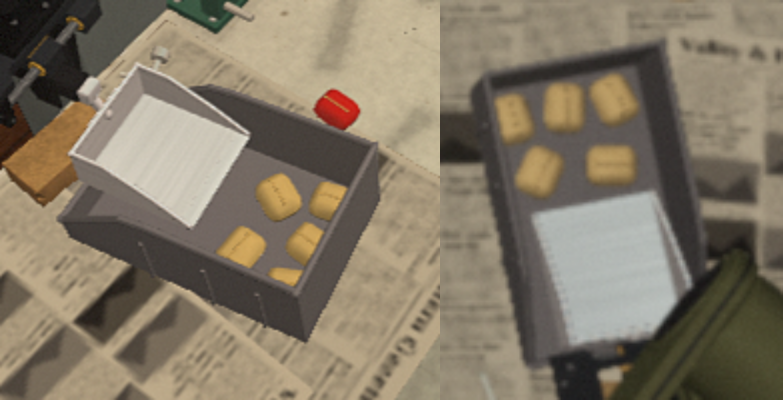

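The scoop is centred over the bin's empty front half with pillows ahead of its nose (the side offset is parallax). I'll lower it, feel for the floor, then push.

```bash
python3 -m handwheel '[[-0.0072,-0.0034,0.12,0.002,-0.0016,0],[-0.0072,-0.0034,0.12,0.002,-0.0016,0],[-0.0072,-0.0034,0.12,0.002,-0.0016,0],[0,0,0,0,0,0],[0,0,0,0,0,0]]' | sed -n 1,4p
python3 -m handwheel '[[0,0,0.01,0,0,0],[0,0,0.01,0,0,0],[0,0,0,0,0,0]]'| sed -n 1,4p
python3 go.py scoop 462 -275.2 9 .158 .06 0 1 563 -259.2 10.5 .158 .06 0 14 
```

```text
time: 7.62
position: [367.6, -292.2, 66.2]
ee_rot: [[-0.986, -0.158, -0.055], [-0.157, 0.987, -0.013], [0.057, -0.004, -0.998]]
wrist_force: [0.1, 0.6, -0.2]
time: 7.87
position: [368.3, -292.9, 64.1]
ee_rot: [[-0.986, -0.158, -0.053], [-0.157, 0.987, -0.015], [0.055, -0.006, -0.998]]
wrist_force: [-0.3, -0.4, -1.7]
tcp [ 366.  -290.5   58.1] n 1 row [0.0104, 0.0183, 0.0407, -0.0082, 0.0065, 0.0003] mm 6.9 deg 0.5
tcp [ 467.  -274.5   59.6] n 14 row [-0.0486, -0.0, -0.0036, -0.0, 0.0, -0.0] mm 7.3 deg 0.0
```

```bash
python3 -m handwheel '[[0,0,0,0,0,0],[0,0,0,0,0,0],[0,0,0,0,0,0]]'| sed -n 1,4p
python3 go.py scoop 462 -275.2 9.5 .158 .06 0 2 563 -259.2 9.5 .158 .06 0 14 
```

```text
time: 8.12
position: [367.8, -292.4, 63.3]
ee_rot: [[-0.986, -0.158, -0.054], [-0.157, 0.987, -0.014], [0.056, -0.005, -0.998]]
wrist_force: [0.4, 0.9, -1.8]
tcp [ 366.  -290.5   58.6] n 2 row [0.0041, 0.0073, 0.0158, -0.0033, 0.0026, 0.0002] mm 2.7 deg 0.2
tcp [ 467.  -274.5   58.6] n 14 row [-0.0486, -0.0, -0.0029, -0.0, 0.0, 0.0] mm 7.3 deg 0.0
```

```bash
python3 -m handwheel '[[0.004,0.0073,0.0158,-0.0033,0.0026,0],[0.004,0.0073,0.0158,-0.0033,0.0026,0],[0,0,0,0,0,0],[0,0,0,0,0,0]]'| sed -n 1,4p
python3 -m handwheel '[[0,0,0,0,0,0]]'| sed -n 1,4p
python3 go.py scoop 462 -275.2 9.5 .158 .06 0 2 563 -259.2 9.5 .158 .06 0 14 
```

```text
time: 8.45
position: [366.2, -290.5, 58.6]
ee_rot: [[-0.986, -0.158, -0.059], [-0.157, 0.988, -0.009], [0.059, 0.0, -0.998]]
wrist_force: [-0.7, 1.3, 1.9]
time: 8.53
position: [366.2, -290.5, 58.6]
ee_rot: [[-0.986, -0.158, -0.059], [-0.157, 0.987, -0.009], [0.059, -0.0, -0.998]]
wrist_force: [-0.4, 0.2, 0.7]
tcp [ 366.  -290.5   58.6] n 2 row [0.0008, 0.0002, 0.0001, -0.0, 0.0003, 0.0002] mm 0.1 deg 0.0
tcp [ 467.  -274.5   58.6] n 14 row [-0.0486, -0.0, -0.0029, -0.0, 0.0, 0.0] mm 7.3 deg 0.0
```

```bash
python3 -m handwheel '[[-0.0486,0,-0.0029,0,0,0],[-0.0486,0,-0.0029,0,0,0],[-0.0486,0,-0.0029,0,0,0],[-0.0486,0,-0.0029,0,0,0],[-0.0486,0,-0.0029,0,0,0]]' | grep -E "posi|wrist"
python3 -m handwheel '[[-0.0486,0,-0.0029,0,0,0],[-0.0486,0,-0.0029,0,0,0],[-0.0486,0,-0.0029,0,0,0],[-0.0486,0,-0.0029,0,0,0],[-0.0486,0,-0.0029,0,0,0]]' | grep -E "posi|wrist"
python3 -m handwheel '[[-0.0486,0,-0.0029,0,0,0],[-0.0486,0,-0.0029,0,0,0],[-0.0486,0,-0.0029,0,0,0],[-0.0486,0,-0.0029,0,0,0],[0,0,0,0,0,0]]'
python3 - <<'E'
from h import *
t=manip.grab_frame("top");s=manip.grab_frame("side")
cv2.imwrite("pics/n.png",np.hstack([cv2.resize(s["image"][260:460,120:340],(440,400)),cv2.resize(t["image"][170:310,390:510],(343,400))]))
E
python3 go.py scoop 569.3 -258.1 9.5 .158 .04 0 3
```

```text
position: [403.0, -284.6, 58.4]
wrist_force: [-1.0, -0.4, 2.9]
position: [438.7, -278.7, 58.3]
wrist_force: [-2.8, 0.2, 4.6]
time: 9.78
position: [468.4, -274.0, 58.2]
ee_rot: [[-0.986, -0.158, -0.058], [-0.158, 0.987, -0.009], [0.059, 0.0, -0.998]]
wrist_force: [1.4, -0.0, 0.9]
finger_gap: 23.5
grip_force: 60.0
tcp [ 472.3 -273.5   56.7] n 3 row [-0.0104, -0.0007, 0.0023, 0.0001, -0.0079, 0.0002] mm 1.6 deg 0.4
```

View pics/n.png

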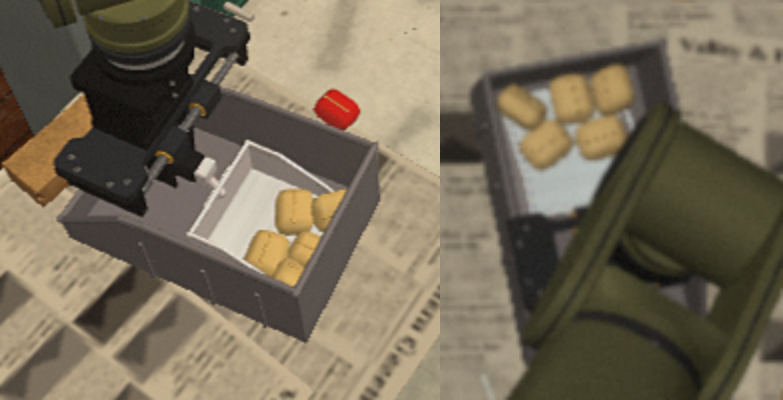

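Picture: all five pillows sit on or over the blade against the back wall. I'll push the last few mm, then tilt back while still at the wall.

```bash
python3 -m handwheel '[[-0.0104,-0.0007,0.0023,0,-0.0079,0],[-0.0104,-0.0007,0.0023,0,-0.0079,0],[-0.0104,-0.0007,0.0023,0,-0.0079,0],[0,0,0,0,0,0]]'
python3 go.py scoop 569.3 -258.1 28 .158 -.3 0 8 560 -259.6 140 .158 -.3 0 10
```

```text
time: 10.22
position: [470.8, -273.6, 56.2]
ee_rot: [[-0.987, -0.157, -0.042], [-0.157, 0.988, -0.005], [0.042, 0.001, -0.999]]
wrist_force: [-0.6, -0.5, 1.5]
finger_gap: 23.8
grip_force: 60.0
tcp [ 462.3 -275.1   39.7] n 8 row [0.0086, -0.0002, 0.013, 0.0002, -0.0545, -0.0] mm 2.3 deg 2.5
tcp [ 453.  -276.6  151.7] n 10 row [-0.016, -0.0, -0.0732, -0.0, 0.0, -0.0] mm 11.2 deg 0.0
```

```bash
python3 -m handwheel '[[0.0086,0,0.013,0,-0.0545,0],[0.0086,0,0.013,0,-0.0545,0],[0.0086,0,0.013,0,-0.0545,0],[0.0086,0,0.013,0,-0.0545,0]]' | grep -E "posi|wrist"
python3 -m handwheel '[[0.0086,0,0.013,0,-0.0545,0],[0.0086,0,0.013,0,-0.0545,0],[0.0086,0,0.013,0,-0.0545,0],[0.0086,0,0.013,0,-0.0545,0],[0,0,0,0,0,0]]'
python3 - <<'E'
from h import *
t=manip.grab_frame("top");s=manip.grab_frame("side")
cv2.imwrite("pics/p.png",np.hstack([cv2.resize(s["image"][260:460,120:340],(440,400)),cv2.resize(t["image"][170:310,390:510],(343,400))]))
E
python3 go.py scoop 560 -259.6 140 .158 -.3 0 10
```

```text
position: [465.4, -273.7, 47.5]
wrist_force: [-0.5, 0.1, -2.9]
time: 10.97
position: [462.8, -274.8, 39.7]
ee_rot: [[-0.943, -0.155, 0.296], [-0.147, 0.988, 0.048], [-0.3, 0.001, -0.954]]
wrist_force: [6.6, 1.0, -1.9]
finger_gap: 23.8
grip_force: 60.0
tcp [ 453.  -276.6  151.7] n 10 row [-0.0158, -0.0002, -0.0732, 0.0002, 0.0002, -0.0002] mm 11.2 deg 0.0
```

View pics/p.png

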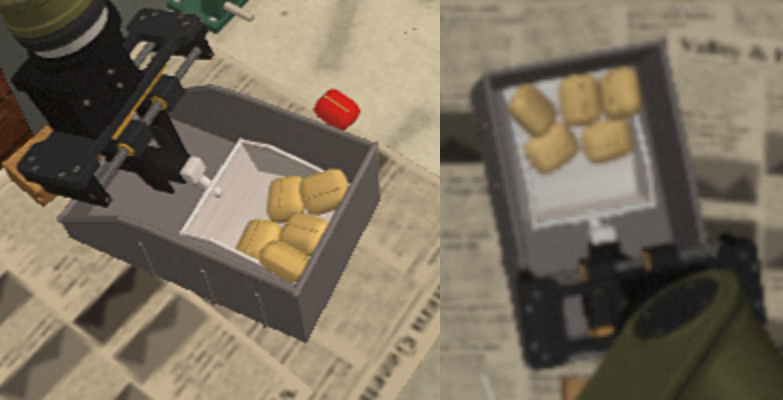

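```bash
python3 go.py scoop 569.3 -258.1 55 .158 -.33 0 3  569.3 -258.1 85 .158 -.5 0 5 562 -259.3 155 .158 -.5 0 6
```

```text
tcp [ 462.  -275.2   63.5] n 3 row [-0.0143, -0.0008, -0.0506, 0.0005, -0.0121, -0.0006] mm 7.9 deg 0.5
tcp [ 462.2 -275.2   75. ] n 5 row [-0.0061, -0.0, -0.0141, -0.0, -0.0433, -0.0] mm 2.3 deg 1.9
tcp [ 454.9 -276.4  145. ] n 6 row [-0.0301, -0.0, -0.0722, -0.0, 0.0, -0.0] mm 11.7 deg 0.0
```

```bash
python3 -m handwheel '[[-0.0143,-0.0008,-0.0506,0,-0.0121,0],[-0.0143,-0.0008,-0.0506,0,-0.0121,0],[-0.0143,-0.0008,-0.0506,0,-0.0121,0],[-0.0061,0,-0.0141,0,-0.0433,0],[-0.0061,0,-0.0141,0,-0.0433,0]]' | grep -E "posi|wrist"
python3 -m handwheel '[[-0.0061,0,-0.0141,0,-0.0433,0],[-0.0061,0,-0.0141,0,-0.0433,0],[-0.0061,0,-0.0141,0,-0.0433,0],[0,0,0,0,0,0]]' | grep -E "posi|wrist"
python3 -m handwheel '[[-0.0301,0,-0.0722,0,0,0],[-0.0301,0,-0.0722,0,0,0],[-0.0301,0,-0.0722,0,0,0]]' | grep -E "posi|wrist"
python3 -m handwheel '[[-0.0301,0,-0.0722,0,0,0],[-0.0301,0,-0.0722,0,0,0],[-0.0301,0,-0.0722,0,0,0],[0,0,0,0,0,0],[0,0,0,0,0,0]]'
python3 - <<'E'
from h import *
t=manip.grab_frame("top");s=manip.grab_frame("side")
cv2.imwrite("pics/q.png",np.hstack([cv2.resize(s["image"][210:450,120:340],(400,436)),cv2.resize(t["image"][150:310,380:520],(382,436))]))
E
```

```text
position: [462.9, -275.9, 70.0]
wrist_force: [0.2, 0.4, -2.9]
position: [463.0, -274.0, 77.2]
wrist_force: [-0.5, 0.0, -2.1]
position: [460.5, -274.9, 113.8]
wrist_force: [-0.0, -0.4, -1.6]
time: 12.48
position: [457.2, -275.7, 148.5]
ee_rot: [[-0.869, -0.155, 0.471], [-0.137, 0.988, 0.072], [-0.476, -0.002, -0.879]]
wrist_force: [0.5, 0.9, -3.5]
finger_gap: 24.0
grip_force: 60.0
```

View pics/q.png

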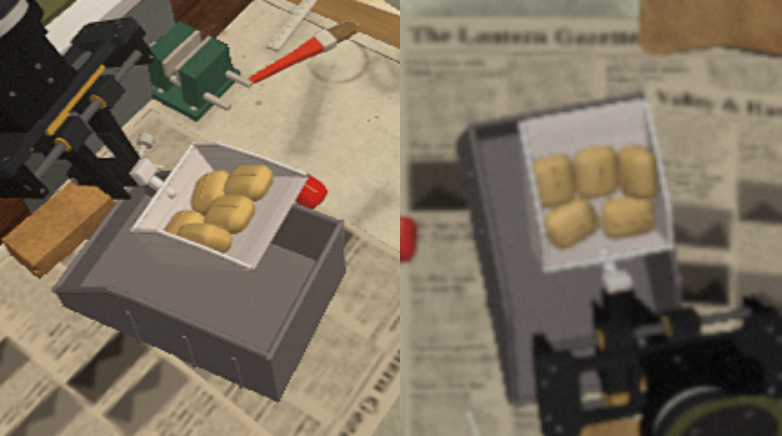

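All five pillows lie in the scoop and the bin is empty. Now I'll carry the scoop to the melter.

```bash
cat > mel.py <<'E'
import sys,subprocess,numpy as np
# args: groups of nose_x nose_y nose_z pitch n in melter frame
m=np.load("pose.npz")["me"]; c,s=np.cos(m[2]),np.sin(m[2]); a=list(map(float,sys.argv[1:])); o=[]
for i in range(0,len(a),5):
    X,Y,Z,p,n=a[i:i+5]; X-=55*np.cos(p); Z+=55*np.sin(p)
    o+=[m[0]+c*X-s*Y,m[1]+s*X+c*Y,Z,m[2],p,0,n]
subprocess.run(["python3","go.py","scoop"]+[str(v) for v in o])
E
python3 go.py scoop 540 -259.3 240 .158 -.5 0 8
python3 mel.py -35 0 240 -.5 25
cat > gap.py <<'E'
E
python3 - <<'E'
import subprocess,numpy as np
m=np.load("pose.npz")["me"]; c,s=np.cos(m[2]),np.sin(m[2])
X=-35-55*np.cos(.5); subprocess.run(["python3","go.py","scoop"]+[str(v) for v in (540,-259.3,240,.158,-.5,0,8, m[0]+c*X,m[1]+s*X,215,m[2],-.5,0,27)])
E
```

```text
tcp [ 432.9 -276.4  230. ] n 8 row [-0.0159, 0.0018, -0.0706, -0.0, -0.0009, -0.0004] mm 10.9 deg 0.0
tcp [332.2 286.1 203.6] n 25 row [0.0221, 0.1502, -0.0293, 0.0079, -0.0003, 0.0145] mm 23.2 deg 0.7
tcp [ 432.9 -276.4  230. ] n 8 row [-0.0159, 0.0018, -0.0706, -0.0, -0.0009, -0.0004] mm 10.9 deg 0.0
tcp [332.2 286.1 205. ] n 27 row [0.0248, 0.1395, -0.0065, 0.0074, 0.0, 0.0135] mm 21.3 deg 0.7
```

```bash
python3 -m handwheel '[[-0.0159,0.0018,-0.0706,0,0,0],[-0.0159,0.0018,-0.0706,0,0,0],[-0.0159,0.0018,-0.0706,0,0,0],[-0.0159,0.0018,-0.0706,0,0,0],[-0.0159,0.0018,-0.0706,0,0,0]]' >/dev/null
python3 -m handwheel '[[-0.0159,0.0018,-0.0706,0,0,0],[-0.0159,0.0018,-0.0706,0,0,0],[-0.0159,0.0018,-0.0706,0,0,0],[0.0124,0.0698,-0.0032,0.0037,0,0.0068],[0.0124,0.0698,-0.0032,0.0037,0,0.0068]]' >/dev/null
python3 -m handwheel '[[0.0248,0.1395,-0.0065,0.0074,0,0.0135],[0.0248,0.1395,-0.0065,0.0074,0,0.0135],[0.0248,0.1395,-0.0065,0.0074,0,0.0135],[0.0248,0.1395,-0.0065,0.0074,0,0.0135],[0.0248,0.1395,-0.0065,0.0074,0,0.0135]]' >/dev/null
python3 -m handwheel '[[0.0248,0.1395,-0.0065,0.0074,0,0.0135],[0.0248,0.1395,-0.0065,0.0074,0,0.0135],[0.0248,0.1395,-0.0065,0.0074,0,0.0135],[0.0248,0.1395,-0.0065,0.0074,0,0.0135],[0.0248,0.1395,-0.0065,0.0074,0,0.0135]]' >/dev/null
python3 -m handwheel '[[0.0248,0.1395,-0.0065,0.0074,0,0.0135],[0.0248,0.1395,-0.0065,0.0074,0,0.0135],[0.0248,0.1395,-0.0065,0.0074,0,0.0135],[0.0248,0.1395,-0.0065,0.0074,0,0.0135],[0.0248,0.1395,-0.0065,0.0074,0,0.0135]]' | grep -E "posi|wrist"
python3 -m handwheel '[[0.0248,0.1395,-0.0065,0.0074,0,0.0135],[0.0248,0.1395,-0.0065,0.0074,0,0.0135],[0.0248,0.1395,-0.0065,0.0074,0,0.0135],[0.0248,0.1395,-0.0065,0.0074,0,0.0135],[0.0248,0.1395,-0.0065,0.0074,0,0.0135]]' >/dev/null
python3 -m handwheel '[[0.0248,0.1395,-0.0065,0.0074,0,0.0135],[0.0248,0.1395,-0.0065,0.0074,0,0.0135],[0.0248,0.1395,-0.0065,0.0074,0,0.0135],[0.0248,0.1395,-0.0065,0.0074,0,0.0135],[0.0248,0.1395,-0.0065,0.0074,0,0.0135]]' >/dev/null
python3 -m handwheel '[[0.0124,0.0698,-0.0032,0.0037,0,0.0068],[0.0124,0.0698,-0.0032,0.0037,0,0.0068],[0,0,0,0,0,0],[0,0,0,0,0,0],[0,0,0,0,0,0]]'
python3 mel.py -35 0 165 -.35 7 -35 0 125 0 6 -35 0 108 .45 5 -35 0 108 .9 5
python3 - <<'E'
from h import *
t=manip.grab_frame("top");s=manip.grab_frame("side")
for n,f in(("t",t),("s",s)):
  for r in manip.find_in("pillow0_mid",f): 
    b=np.array(r["bbox"])*[640,480,640,480]; print(n,round(r["p"],2),b[:2]+b[2:]/2)
  print("scoop",[ (np.array(r["bbox"])*[640,480,640,480]).round() for r in manip.find_in("scoop",f)][:2])
b=np.load("pose.npz")["me"]; 
E
```

```text
position: [364.3, 53.8, 216.8]
wrist_force: [0.7, -0.8, -2.7]
time: 15.92
position: [346.5, 285.2, 206.4]
ee_rot: [[-0.871, 0.171, 0.46], [0.15, 0.985, -0.082], [-0.467, -0.002, -0.884]]
wrist_force: [0.3, 0.3, -2.5]
finger_gap: 23.7
grip_force: 60.0
tcp [328.6 286.8 152.4] n 7 row [0.0369, -0.0014, 0.0398, -0.0006, 0.0247, -0.0003] mm 8.1 deg 1.1
tcp [333.9 285.9 168.2] n 6 row [-0.0095, 0.0, -0.0161, -0.0, 0.0743, 0.0] mm 2.8 deg 3.3
tcp [367.7 280.1 214.3] n 5 row [-0.0342, 0.0, -0.0692, -0.0, 0.1146, 0.0] mm 11.6 deg 5.2
tcp [425.1 270.3 256.3] n 5 row [-0.0301, -0.0, -0.0917, -0.0001, 0.1146, 0.0] mm 14.5 deg 5.2
t 0.75 [205.28  290.688]
scoop [array([168., 246.,  61.,  86.]), array([207., 266.,   9.,  19.])]
s 0.52 [382.176 167.712]
s 0.43 [345.6  105.84]
scoop [array([299.,  85.,  93.,  43.]), array([150., 301., 158., 129.])]
```

```bash
python3 -m handwheel '[[0.0369,-0.0014,0.0398,0,0.0247,0],[0.0369,-0.0014,0.0398,0,0.0247,0],[0.0369,-0.0014,0.0398,0,0.0247,0],[0.0369,-0.0014,0.0398,0,0.0247,0]]' >/dev/null
python3 -m handwheel '[[0.0369,-0.0014,0.0398,0,0.0247,0],[0.0369,-0.0014,0.0398,0,0.0247,0],[0.0369,-0.0014,0.0398,0,0.0247,0],[0,0,0,0,0,0],[0,0,0,0,0,0]]'
python3 mel.py -35 0 125 0 6 -35 0 108 .45 5 -35 0 108 .9 5
```

```text
time: 16.97
position: [328.7, 286.8, 151.6]
ee_rot: [[-0.926, 0.171, 0.338], [0.159, 0.985, -0.062], [-0.343, -0.004, -0.939]]
wrist_force: [0.4, -0.7, -2.0]
finger_gap: 23.3
grip_force: 60.0
tcp [333.9 285.9 168.2] n 6 row [-0.0095, -0.0001, -0.0169, -0.0009, 0.0744, -0.0003] mm 2.9 deg 3.3
tcp [367.7 280.1 214.3] n 5 row [-0.0342, 0.0, -0.0692, 0.0001, 0.1145, 0.0] mm 11.6 deg 5.2
tcp [425.1 270.3 256.3] n 5 row [-0.03, 0.0, -0.0917, -0.0001, 0.1146, -0.0] mm 14.5 deg 5.2
```

```bash
python3 -m handwheel '[[-0.0095,0,-0.0169,-0.0009,0.0744,0],[-0.0095,0,-0.0169,-0.0009,0.0744,0],[-0.0095,0,-0.0169,-0.0009,0.0744,0],[-0.0095,0,-0.0169,-0.0009,0.0744,0]]' |grep posi
python3 -m handwheel '[[-0.0095,0,-0.0169,-0.0009,0.0744,0],[-0.0095,0,-0.0169,-0.0009,0.0744,0],[-0.0342,0,-0.0692,0,0.1145,0],[-0.0342,0,-0.0692,0,0.1145,0],[-0.0342,0,-0.0692,0,0.1145,0]]' |grep -E "posi|wrist"
python3 -m handwheel '[[-0.0342,0,-0.0692,0,0.1145,0],[-0.0342,0,-0.0692,0,0.1145,0],[0,0,0,0,0,0]]' |grep -E "posi|wrist"
python3 -m handwheel '[[-0.03,0,-0.0917,0,0.1146,0],[-0.03,0,-0.0917,0,0.1146,0],[-0.03,0,-0.0917,0,0.1146,0],[-0.03,0,-0.0917,0,0.1146,0],[-0.03,0,-0.0917,0,0.1146,0]]' |grep -E "posi|wrist"
python3 -m handwheel '[[0,0,0,0,0,0],[0,0,0,0,0,0],[0,0,0,0,0,0],[0,0,0,0,0,0],[0,0,0,0,0,0]]'
cat > look.py <<'E'
from h import *
t=manip.grab_frame("top");s=manip.grab_frame("side")
import sys; cv2.imwrite("pics/%s_t.png"%sys.argv[1],t["image"]);cv2.imwrite("pics/%s_s.png"%sys.argv[1],s["image"])
for n,f in(("t",t),("s",s)):
  for r in manip.find_in("pillow0_mid",f): 
    b=np.array(r["bbox"])*[640,480,640,480]; print(n,round(r["p"],2),(b[:2]+b[2:]/2).round(),b[2:].round())
  # tan pixels (pillow colour) blobs
  h=cv2.cvtColor(f["image"],cv2.COLOR_BGR2HSV); m=((h[...,0]>12)&(h[...,0]<24)&(h[...,1]>95)&(h[...,2]>130)).astype(np.uint8)
  k,l,st,c=cv2.connectedComponentsWithStats(cv2.morphologyEx(m,cv2.MORPH_OPEN,np.ones((2,2))))
  print([(int(a[4]),c[i].round().tolist()) for i,a in enumerate(st) if i and a[4]>25])
E
python3 look.py r
```

```text
position: [332.1, 287.0, 164.7]
position: [352.9, 283.3, 200.1]
wrist_force: [-0.7, -0.4, -2.4]
position: [371.7, 279.7, 215.1]
wrist_force: [0.2, -1.3, -2.4]
position: [426.0, 270.6, 258.2]
wrist_force: [0.4, 0.2, -1.6]
time: 18.8
position: [424.3, 270.8, 258.0]
ee_rot: [[-0.616, 0.169, -0.77], [0.104, 0.986, 0.133], [0.781, 0.002, -0.624]]
wrist_force: [-0.5, 0.3, -1.9]
finger_gap: 23.7
grip_force: 60.0
t 0.16 [216. 241.] [102.  74.]
[(388, [187.0, 113.0]), (27, [202.0, 114.0]), (658, [485.0, 156.0]), (545, [522.0, 157.0]), (165, [43.0, 160.0]), (75, [256.0, 164.0]), (1175, [84.0, 176.0]), (320, [134.0, 172.0]), (333, [272.0, 213.0]), (26, [107.0, 196.0]), (2509, [129.0, 267.0]), (95, [245.0, 232.0]), (403, [273.0, 272.0]), (51, [162.0, 246.0]), (756, [456.0, 314.0]), (450, [528.0, 314.0]), (194, [278.0, 326.0])]
[(67, [534.0, 49.0]), (63, [544.0, 57.0]), (63, [527.0, 63.0]), (238, [457.0, 121.0]), (1217, [512.0, 143.0]), (174, [443.0, 152.0]), (157, [338.0, 160.0]), (34, [572.0, 168.0]), (315, [492.0, 183.0]), (30, [293.0, 177.0]), (31, [312.0, 177.0]), (128, [376.0, 191.0]), (4940, [395.0, 231.0]), (192, [281.0, 205.0]), (1594, [518.0, 241.0]), (802, [390.0, 292.0]), (1266, [152.0, 331.0]), (950, [78.0, 408.0]), (521, [361.0, 449.0]), (27, [381.0, 429.0]), (35, [398.0, 437.0]), (52, [393.0, 449.0]), (151, [378.0, 470.0]), (300, [295.0, 474.0])]
```

```bash
python3 - <<'E'
from h import *
f=manip.grab_frame("side");t=manip.grab_frame("top");st=manip.read_state(); R=np.array(st["ee_rot"])@np.diag([-1.,1,-1]); g=np.array(st["position"])-18.8*np.array(st["ee_rot"])[:,2]
m=np.load("pose.npz")["me"];c,s=np.cos(m[2]),np.sin(m[2]); w=lambda x,y,z:np.array([m[0]+c*x-s*y,m[1]+s*x+c*y,z])
for n,ff in(("side",f),("top",t)):
  print(n,"blade",[proj(ff,g+R@(np.array(X)-[-100,0,62]))[0].round().tolist() for X in((55,-50,4),(55,50,4),(-55,50,2),(-55,-50,2))])
  print("well floor",[proj(ff,w(*X))[0].round().tolist() for X in((60,75,50),(60,-75,50),(-60,-75,50),(-60,75,50))],"nose at melter", )
  b=ff["image"]; hh=cv2.cvtColor(b,cv2.COLOR_BGR2HSV)
  mk=((hh[...,0]>12)&(hh[...,0]<24)&(hh[...,1]>95)&(hh[...,2]>130))
  poly=np.array([proj(ff,g+R@(np.array(X)-[-100,0,62]))[0] for X in((55,-50,4),(55,50,4),(-55,50,2),(-55,-50,2))]).astype(int)
  z=np.zeros(mk.shape,np.uint8); cv2.fillConvexPoly(z,poly,1); print("tan in blade",(mk&(z>0)).sum(),"of",z.sum())
  poly=cv2.convexHull(np.array([proj(ff,w(*X))[0] for X in((60,75,60),(60,-75,60),(-60,-75,60),(-60,75,60))]).astype(int)); z2=np.zeros(mk.shape,np.uint8); cv2.fillConvexPoly(z2,poly,1); print("tan in well",(mk&(z2>0)).sum())
E
python3 mel.py -60 0 170 .9 6 -110 0 200 0 12
```

```text
side blade [[354.0, 171.0], [382.0, 150.0], [360.0, 106.0], [330.0, 126.0]]
well floor [[418.0, 182.0], [378.0, 216.0], [336.0, 192.0], [377.0, 161.0]] nose at melter
tan in blade 0 of 1842
tan in well 130
top blade [[234.0, 260.0], [190.0, 253.0], [175.0, 284.0], [222.0, 291.0]]
well floor [[193.0, 215.0], [255.0, 224.0], [247.0, 275.0], [184.0, 266.0]] nose at melter
tan in blade 0 of 1572
tan in well 93
tcp [400.4 274.5 318.3] n 6 row [0.0702, -0.0001, -0.0207, 0.0003, 0.0003, 0.0002] mm 11.0 deg 0.0
tcp [260.  298.5 243.2] n 12 row [0.0521, -0.0, 0.0765, 0.0, -0.0955, -0.0] mm 13.9 deg 4.3
```

```bash
python3 -m handwheel '[[0.0702,0,-0.0207,0,0,0],[0.0702,0,-0.0207,0,0,0],[0.0702,0,-0.0207,0,0,0],[0.0702,0,-0.0207,0,0,0],[0.0702,0,-0.0207,0,0,0]]' >/dev/null
python3 -m handwheel '[[0.0702,0,-0.0207,0,0,0],[0,0,0,0,0,0],[0,0,0,0,0,0]]' |grep posi
python3 go.py scoop 560 12 170 -.03 0 0 15 566.7 9.4 60 -.03 0 0 5
```

```text
position: [400.7, 274.6, 318.9]
tcp [460.   15.  213.2] n 15 row [-0.0569, -0.1131, 0.0237, 0.0055, -0.076, -0.011] mm 19.3 deg 3.5
tcp [466.7  12.4 103.2] n 5 row [-0.0091, -0.0033, 0.1466, 0.0001, 0.0, -0.0001] mm 22.0 deg 0.0
```

```bash
python3 -m handwheel '[[-0.0569,-0.1131,0.0237,0.0055,-0.076,-0.011],[-0.0569,-0.1131,0.0237,0.0055,-0.076,-0.011],[-0.0569,-0.1131,0.0237,0.0055,-0.076,-0.011],[-0.0569,-0.1131,0.0237,0.0055,-0.076,-0.011],[-0.0569,-0.1131,0.0237,0.0055,-0.076,-0.011]]' >/dev/null
python3 -m handwheel '[[-0.0569,-0.1131,0.0237,0.0055,-0.076,-0.011],[-0.0569,-0.1131,0.0237,0.0055,-0.076,-0.011],[-0.0569,-0.1131,0.0237,0.0055,-0.076,-0.011],[-0.0569,-0.1131,0.0237,0.0055,-0.076,-0.011],[-0.0569,-0.1131,0.0237,0.0055,-0.076,-0.011]]' >/dev/null
python3 -m handwheel '[[-0.0569,-0.1131,0.0237,0.0055,-0.076,-0.011],[-0.0569,-0.1131,0.0237,0.0055,-0.076,-0.011],[-0.0569,-0.1131,0.0237,0.0055,-0.076,-0.011],[-0.0569,-0.1131,0.0237,0.0055,-0.076,-0.011],[-0.0569,-0.1131,0.0237,0.0055,-0.076,-0.011]]' >/dev/null
python3 -m handwheel '[[0,0,0,0,0,0],[0,0,0,0,0,0],[0,0,0,0,0,0]]'
python3 look.py s | grep -E "^[ts] "
python3 - <<'E'
from h import *
t=manip.grab_frame("top"); s=manip.grab_frame("side"); m=np.load("pose.npz")["me"]
for n,f in(("t",t),("s",s)):
  for r in manip.silhouettes("pillow0_mid",f):
    if r["region"].sum()<10: continue
    v,u=np.argwhere(r["region"]).mean(0); P=onz(f,u,v,47)
    d=P[:2]-m[:2]; c,q=np.cos(m[2]),np.sin(m[2]); print(n,round(r["p"],2),[u.round(),v.round()],r["region"].sum(),"melter",(c*d[0]+q*d[1]).round(),(-q*d[0]+c*d[1]).round())
E
python3 go.py scoop 566.7 9.4 3 -.03 0 0 8
```

```text
time: 21.27
position: [459.2, 15.3, 211.9]
ee_rot: [[-1.0, 0.031, -0.004], [0.031, 1.0, 0.001], [0.004, 0.0, -1.0]]
wrist_force: [0.3, -0.4, -2.1]
finger_gap: 23.5
grip_force: 60.0
t 0.8 [225. 245.] [17. 18.]
s 0.7 [374. 191.] [10. 14.]
s 0.44 [229. 364.] [164. 131.]
t 0.74 [np.float64(227.0), np.float64(243.0)] 213 melter 7.0 -14.0
tcp [466.7  12.4  46.2] n 8 row [-0.0061, -0.0021, 0.1384, -0.0, -0.0004, 0.0] mm 20.8 deg 0.0
```

```bash
cat > well.py <<'E'
from h import *
t=manip.grab_frame("top"); s=manip.grab_frame("side"); m=np.load("pose.npz")["me"]; c,q=np.cos(m[2]),np.sin(m[2])
w=lambda x,y,z:np.array([m[0]+c*x-q*y,m[1]+q*x+c*y,z])
for f,old in((t,"pics/top.png"),(s,"pics/side.png")):
  o=cv2.imread(old); d=cv2.absdiff(f["image"],o).max(2)>35
  hh=cv2.cvtColor(f["image"],cv2.COLOR_BGR2HSV); tan=(hh[...,0]>8)&(hh[...,0]<28)&(hh[...,1]>70)
  k,l,st,ce=cv2.connectedComponentsWithStats((d&tan).astype(np.uint8))
  print(old,[(int(a[4]),a[:4].tolist()) for i,a in enumerate(st) if i and a[4]>15])
  print("well",[proj(f,w(*X))[0].round().tolist() for X in((60,75,100),(60,-75,100),(-60,-75,100),(-60,75,100))])
x0,y0,x1,y1=184,210,262,282
hh=cv2.cvtColor(t["image"],cv2.COLOR_BGR2HSV)
tan=(hh[...,0]>8)&(hh[...,0]<28)&(hh[...,1]>60)
for r in range(y0,y1,3): print("".join("#" if tan[r,k] else "." for k in range(x0,x1,2)))
E
python3 well.py
```

```text
pics/top.png [(1020, [195, 217, 55, 36]), (729, [280, 225, 39, 68]), (29, [306, 228, 12, 8]), (182, [323, 228, 31, 30]), (22, [355, 228, 5, 11]), (37, [334, 230, 14, 8]), (42, [310, 232, 16, 12]), (45, [355, 241, 6, 22]), (39, [307, 244, 15, 11]), (40, [306, 251, 9, 12]), (26, [320, 252, 8, 8]), (276, [329, 254, 24, 46]), (32, [354, 267, 5, 15]), (24, [351, 283, 7, 8]), (509, [276, 293, 50, 46]), (17, [279, 296, 5, 8]), (18, [353, 299, 5, 7]), (52, [277, 303, 5, 20]), (20, [325, 321, 8, 6]), (40, [319, 328, 11, 12]), (25, [330, 330, 9, 8]), (229, [286, 346, 34, 18]), (58, [0, 351, 27, 15]), (21, [314, 352, 9, 7]), (233, [0, 356, 32, 23]), (18, [9, 362, 8, 4]), (31, [28, 364, 13, 7]), (30, [13, 379, 9, 9]), (21, [21, 381, 7, 10]), (27, [52, 381, 7, 9]), (16, [281, 392, 9, 6]), (401, [270, 399, 34, 47]), (48, [313, 399, 9, 16]), (16, [286, 400, 6, 5]), (88, [297, 400, 19, 22]), (20, [325, 400, 8, 7]), (37, [334, 407, 14, 9]), (21, [323, 414, 6, 8]), (1866, [0, 430, 86, 50]), (261, [266, 446, 23, 34]), (27, [363, 459, 8, 11])]
well [[187.0, 212.0], [253.0, 221.0], [244.0, 274.0], [178.0
[... 731 characters left out ...]
###....#######......
......#######..########..########......
........###############..########......
.......##########################......
.......#########..############.........
.......#########.##########............
........######...#########.............
..................######...............
....................#..................
.......................................
.......................................
.......................................
.......................................
.......................................
.......................................
.......................................
.....................................#.
###..................................#.
```

All five pillows are in the well (about 1,020 px, 5 × ~210). Now I'll lay the scoop down.

```bash
python3 -m handwheel '[[-0.0061,-0.0021,0.1384,0,0,0],[-0.0061,-0.0021,0.1384,0,0,0],[-0.0061,-0.0021,0.1384,0,0,0],[-0.0061,-0.0021,0.1384,0,0,0],[-0.0061,-0.0021,0.1384,0,0,0]]' >/dev/null
python3 -m handwheel '[[-0.0061,-0.0021,0.1384,0,0,0],[-0.0061,-0.0021,0.1384,0,0,0],[-0.0061,-0.0021,0.1384,0,0,0],[0,0,0,0,0,0],[0,0,0,0,0,0]]' |grep -E "posi|wrist"
python3 -m handwheel '[[0,0,0.01,0,0,0],[0,0,0.01,0,0,0],[0,0,0,0,0,0],[0,0,0,0,0,0]]'  |grep -E "posi|wrist"
```

```text
position: [465.9, 12.2, 45.7]
wrist_force: [0.5, -0.6, -1.7]
position: [467.0, 12.1, 44.0]
wrist_force: [0.3, -0.7, -2.0]
```

```bash
python3 -m handwheel '[[0,0,0.005,0,0,0],[0,0,0.005,0,0,0],[0,0,0,0,0,0],[0,0,0,0,0,0]]'  |grep -E "posi|wrist"
python3 -m handwheel '[[0,0,0,0,0,0],[0,0,0,0,0,0],[0,0,0,0,0,0],[0,0,0,0,0,0],[0,0,0,0,0,0]]' 1 |tail -3
python3 -m handwheel '[[0,0,0,0,0,0],[0,0,0,0,0,0],[0,0,0,0,0,0],[0,0,0,0,0,0],[0,0,0,0,0,0]]' |tail -3
python3 - <<'E'
from h import *
s=manip.grab_frame("side"); m=np.load("pose.npz")["me"]; c,q=np.cos(m[2]),np.sin(m[2])
t=manip.grab_frame("top")
for n,f in(("s",s),("t",t)):
 for r in manip.silhouettes("lid_edge",f)[:1]:
  g=f["image"].astype(int); reg=r["region"]; dark=reg&(g.max(2)<60); v,u=np.argwhere(dark).mean(0); obs=np.array([u,v])
  print(n,r["p"],dark.sum(),obs)
  for ph in np.arange(1.2,1.76,.1):
    X=82-176*np.cos(ph);Z=103+176*np.sin(ph); P=[m[0]+c*X,m[1]+q*X,Z]; print(round(ph,2),proj(f,P)[0].round(1))
E
```

```text
position: [466.7, 12.1, 41.8]
wrist_force: [-0.2, -0.8, -1.1]
wrist_force: [-0.1, 0.6, 0.8]
finger_gap: 51.4
grip_force: 0.0
wrist_force: [-0.9, -0.1, -0.1]
finger_gap: 84.9
grip_force: 0.0
s 0.69 571 [413.08056042 124.35201401]
1.2 [392.1 108.2]
1.3 [399.2 108.9]
1.4 [406.5 110.5]
1.5 [414.1 113. ]
1.6 [421.7 116.3]
1.7 [429.3 120.4]
t 0.58 247 [201.84210526 198.82186235]
1.2 [200.4 225.7]
1.3 [201.2 217. ]
1.4 [202.2 208. ]
1.5 [203.5 199.1]
1.6 [204.9 190.2]
1.7 [206.5 181.6]
```

```bash
python3 -m handwheel '[[0,0,-0.1,0,0,0],[0,0,-0.2,0,0,0],[0,0,-0.2,0,0,0],[0,0,-0.2,0,0,0],[0,0,-0.25,0,0,0]]' 1 >/dev/null
python3 -m handwheel '[[0,0,-0.25,0,0,0],[0,0,-0.25,0,0,0],[0,0,-0.25,0,0,0],[0,0,-0.25,0,0,0],[0,0,-0.1,0,0,0]]' 0 30 >/dev/null
python3 -m handwheel '[[0,0,0,0,0,0],[0,0,0,0,0,0]]' |grep posi
python3 go.py tcp 505 254 345 -.17 0 0 10 669 226 345 -.17 0 0 7 669 226 240 -.17 0 0 5
python3 - <<'E'
from h import *
t=manip.grab_frame("top"); s=manip.grab_frame("side"); p=np.load("pose.npz")["sc"]
for f in(s,t):
  for r in manip.silhouettes("scoop",f)[:2]:
    rr=np.argwhere(r["region"]); print(round(r["p"],2),rr.min(0)[::-1],rr.max(0)[::-1])
print(proj(s,[[621.7,57,4],[620,-42,4],[405,14,62]]).round(), manip.read_state()["time"])
E
```

```text
position: [467.4, 12.2, 349.1]
tcp [505. 254. 345.] n 10 row [-0.01, 0.163, 0.0027, -0.0001, -0.0002, 0.0178] mm 24.5 deg 0.8
tcp [669. 226. 345.] n 7 row [-0.1584, 0.0001, 0.0, 0.0001, 0.0, -0.0] mm 23.8 deg 0.0
tcp [669. 226. 240.] n 5 row [-0.0, 0.0001, 0.1401, -0.0001, 0.0, -0.0] mm 21.0 deg 0.0
0.79 [274 225] [372 308]
0.82 [303 202] [344 290]
0.64 [400 183] [482 297]
[[373. 274.]
 [348. 307.]
 [275. 228.]] 25.5
```

```bash
python3 -m handwheel '[[-0.01,0.163,0.0027,0,0,0.0178],[-0.01,0.163,0.0027,0,0,0.0178],[-0.01,0.163,0.0027,0,0,0.0178],[-0.01,0.163,0.0027,0,0,0.0178],[-0.01,0.163,0.0027,0,0,0.0178]]' >/dev/null
python3 -m handwheel '[[-0.01,0.163,0.0027,0,0,0.0178],[-0.01,0.163,0.0027,0,0,0.0178],[-0.01,0.163,0.0027,0,0,0.0178],[-0.01,0.163,0.0027,0,0,0.0178],[-0.01,0.163,0.0027,0,0,0.0178]]' >/dev/null
python3 -m handwheel '[[-0.1584,0,0,0,0,0],[-0.1584,0,0,0,0,0],[-0.1584,0,0,0,0,0],[-0.1584,0,0,0,0,0]]' |grep -E "posi|wrist"
python3 -m handwheel '[[-0.1584,0,0,0,0,0],[-0.1584,0,0,0,0,0],[-0.1584,0,0,0,0,0],[0,0,0,0,0,0],[0,0,0,0,0,0]]'
cat > lid.py <<'E'
from h import *
st=manip.read_state(); m=np.load("pose.npz")["me"]; c,q=np.cos(m[2]),np.sin(m[2])
d=np.array(st["position"][:2])-m[:2]; cur=np.array([c*d[0]+q*d[1],st["position"][2]]); print("melter x,z",cur,"y",-q*d[0]+c*d[1]); r=145
W=[(140,245)]
for ph in (1.5,1.25,1.0,.75,.5,.25,0):
    dl=5+10*np.sin(ph); W.append((82-r*np.cos(ph)+dl*np.sin(ph),103+r*np.sin(ph)+dl*np.cos(ph)))
R=np.array(st["ee_rot"]); 
for w in W:
    D=np.array(w)-cur; n=max(1,int(np.ceil(np.linalg.norm(D)/16))); v=R.T@np.array([c*D[0],q*D[0],D[1]])
    print(np.round(w,1),"n",n,(v/150/n).round(4).tolist()); cur=np.array(w)
E
python3 lid.py
```

```text
position: [598.9, 237.9, 342.3]
wrist_force: [-0.1, 0.7, -0.2]
time: 27.08
position: [668.8, 225.3, 341.3]
ee_rot: [[-0.985, 0.17, -0.007], [0.17, 0.985, -0.001], [0.007, -0.003, -1.0]]
wrist_force: [-0.8, 0.2, -0.0]
finger_gap: 0.2
grip_force: 0.0
melter x,z [150.30209453 341.31299703] y -3.220823343924991
[140 245] n 7 [0.0092, 0.0002, 0.0918]
[ 86.7 248.7] n 4 [0.0889, -0.0002, -0.0056]
[ 50.  245.2] n 3 [0.0814, -0.0001, 0.0084]
[ 14.9 232.3] n 3 [0.0778, -0.0001, 0.0292]
[-16.  210.5] n 3 [0.0685, -0.0, 0.0489]
[-40.6 181.1] n 3 [0.054, 0.0001, 0.0656]
[-56.6 146.1] n 3 [0.0352, 0.0001, 0.078]
[-63. 108.] n 3 [0.0136, 0.0002, 0.0848]
```

```bash
python3 -m handwheel '[[0.0092,0,0.0918,0,0,0],[0.0092,0,0.0918,0,0,0],[0.0092,0,0.0918,0,0,0],[0.0092,0,0.0918,0,0,0],[0.0092,0,0.0918,0,0,0]]' >/dev/null
python3 -m handwheel '[[0.0092,0,0.0918,0,0,0],[0.0092,0,0.0918,0,0,0],[0,0,0,0,0,0]]' |grep -E "posi|wrist"
python3 -m handwheel '[[0.0889,0,-0.0056,0,0,0],[0.0889,0,-0.0056,0,0,0],[0.0889,0,-0.0056,0,0,0],[0.0889,0,-0.0056,0,0,0]]' |grep -E "posi|wrist"
python3 -m handwheel '[[0.0814,0,0.0084,0,0,0],[0.0814,0,0.0084,0,0,0],[0.0814,0,0.0084,0,0,0]]' |grep -E "posi|wrist"
python3 -m handwheel '[[0.0778,0,0.0292,0,0,0],[0.0778,0,0.0292,0,0,0],[0.0778,0,0.0292,0,0,0],[0,0,0,0,0,0]]' |grep -E "posi|wrist"
python3 - <<'E'
from h import *
s=manip.grab_frame("side"); m=np.load("pose.npz")["me"]; c,q=np.cos(m[2]),np.sin(m[2])
for r in manip.silhouettes("lid_edge",s)[:1]:
  rr=np.argwhere(r["region"]); print(r["p"],rr.min(0)[::-1],rr.max(0)[::-1])
for ph in (1.5,1.2,1,.8):
  X=82-162*np.cos(ph);Z=103+162*np.sin(ph); print(ph,[proj(s,[m[0]+c*X-q*y,m[1]+q*X+c*y,Z])[0].round() for y in(-96,96)])
E
python3 lid.py
```

```text
position: [657.0, 227.1, 243.3]
wrist_force: [-0.4, -0.9, -0.6]
position: [606.3, 236.6, 252.2]
wrist_force: [-0.0, -0.9, -0.8]
position: [570.7, 242.8, 248.6]
wrist_force: [1.8, -0.2, -1.1]
position: [534.1, 249.0, 234.6]
wrist_force: [0.7, 0.9, -0.2]
0.95 [352  97] [435 206]
1.5 [array([383., 142.]), array([441.,  99.])]
1.2 [array([363., 136.]), array([421.,  95.])]
1 [array([351., 137.]), array([409.,  96.])]
0.8 [array([341., 140.]), array([399., 100.])]
melter x,z [ 15.12934528 235.24082549] y -2.5914981145800335
[140 245] n 8 [-0.104, 0.0, -0.0083]
[ 86.7 248.7] n 4 [0.0889, -0.0, -0.006]
[ 50.  245.2] n 3 [0.0814, -0.0, 0.008]
[ 14.9 232.3] n 3 [0.0779, -0.0, 0.0288]
[-16.  210.5] n 3 [0.0688, 0.0, 0.0485]
[-40.6 181.1] n 3 [0.0543, 0.0, 0.0654]
[-56.6 146.1] n 3 [0.0356, 0.0, 0.0778]
[-63. 108.] n 3 [0.014, 0.0, 0.0847]
```

```bash
python3 -m handwheel '[[0.0685,0,0.0489,0,0,0],[0.0685,0,0.0489,0,0,0],[0.0685,0,0.0489,0,0,0]]' |grep -E "posi|wrist"
python3 -m handwheel '[[0.054,0,0.0656,0,0,0],[0.054,0,0.0656,0,0,0],[0.054,0,0.0656,0,0,0]]' |grep -E "posi|wrist"
python3 -m handwheel '[[0.0352,0,0.078,0,0,0],[0.0352,0,0.078,0,0,0],[0.0352,0,0.078,0,0,0]]' |grep -E "posi|wrist"
python3 -m handwheel '[[0.0136,0,0.0848,0,0,0],[0.0136,0,0.0848,0,0,0],[0.01,0,0.06,0,0,0],[0,0,0,0,0,0],[0,0,0,0,0,0]]' |grep -E "posi|wrist"
python3 lid.py | sed -n '1p;9p'
```

```text
position: [506.7, 254.0, 214.0]
wrist_force: [2.3, 0.2, 0.0]
position: [481.5, 258.1, 183.1]
wrist_force: [1.4, 0.3, 1.1]
position: [465.2, 260.6, 147.0]
wrist_force: [0.9, 0.0, 0.6]
position: [459.7, 261.2, 112.9]
wrist_force: [0.2, -0.2, 0.9]
melter x,z [-61.91734598 112.94135455] y -3.060268039694111
[-63. 108.] n 3 [0.0138, 0.0001, 0.0848]
```

Press down gently, watching the force.

```bash
python3 -m handwheel '[[0,0,0.02,0,0,0],[0,0,0.01,0,0,0],[0,0,0,0,0,0],[0,0,0,0,0,0]]' |grep -E "posi|wrist"
python3 -m handwheel '[[0,0,0.01,0,0,0],[0,0,0,0,0,0],[0,0,0,0,0,0]]' |grep -E "posi|wrist"
python3 -m handwheel '[[0,0,0.01,0,0,0],[0,0,0,0,0,0],[0,0,0,0,0,0]]' |grep -E "posi|wrist"
```

```text
position: [460.4, 261.6, 109.9]
wrist_force: [0.1, 0.2, -0.5]
position: [460.4, 261.7, 108.3]
wrist_force: [-0.5, 1.5, 0.5]
position: [460.4, 261.7, 108.2]
wrist_force: [-4.4, -1.4, 8.3]
```

```bash
python3 -m handwheel '[[0,0,0.01,0,0,0],[0,0,0,0,0,0],[0,0,0,0,0,0]]' |grep -E "posi|wrist"
python3 -m handwheel '[[0,0,-0.1,0,0,0],[0,0,-0.25,0,0,0],[0,0,-0.25,0,0,0],[0,0,-0.25,0,0,0],[0,0,0,0,0,0]]' |grep -E "posi|wrist"
python3 - <<'E'
from h import *
s=manip.grab_frame("side"); t=manip.grab_frame("top"); m=np.load("pose.npz")["me"]; c,q=np.cos(m[2]),np.sin(m[2])
for f in(s,t):
 for r in manip.silhouettes("lid_edge",f)[:1]:
  rr=np.argwhere(r["region"]); print(r["p"],rr.min(0)[::-1],rr.max(0)[::-1])
 for ph in (0,.1,.2):
  X=82-162*np.cos(ph);Z=105+162*np.sin(ph); print(ph,[proj(f,[m[0]+c*a-q*y,m[1]+q*a+c*y,z])[0].round().tolist() for y in(-96,96) for a,z in((X,Z),(82,105))])
 for n in("pillow0_mid","scoop"): print(n,[(round(r["p"],2),(np.array(r["bbox"])*[640,480,640,480]).round().tolist()) for r in manip.find_in(n,f)])
print(manip.read_state()["time"])
E
```

```text
position: [460.5, 261.7, 108.1]
wrist_force: [-6.4, -2.5, 13.9]
position: [464.1, 263.3, 242.1]
wrist_force: [0.5, 0.3, 1.5]
0.55 [325 136] [432 205]
0 [[323.0, 174.0], [382.0, 208.0], [378.0, 135.0], [435.0, 163.0]]
0.1 [[324.0, 168.0], [382.0, 208.0], [378.0, 129.0], [435.0, 163.0]]
0.2 [[324.0, 163.0], [382.0, 208.0], [380.0, 124.0], [435.0, 163.0]]
pillow0_mid []
scoop [(0.77, [274.0, 222.0, 100.0, 85.0])]
0.8 [176 202] [261 294]
0 [[252.0, 284.0], [263.0, 213.0], [167.0, 272.0], [179.0, 201.0]]
0.1 [[251.0, 284.0], [263.0, 213.0], [165.0, 271.0], [179.0, 201.0]]
0.2 [[250.0, 282.0], [263.0, 213.0], [163.0, 270.0], [179.0, 201.0]]
pillow0_mid []
scoop [(0.91, [304.0, 203.0, 45.0, 89.0])]
31.8333
```

The lid is shut: contact stayed firm at z ≈ 108 and the outline matches angle 0. The scoop lies flat and no pillows are visible outside the well.

```bash
python3 -m handwheel '[[0,0,0,0,0,0],[0,0,0,0,0,0]]' >/dev/null; python3 -c "from plant import manip; print(manip.hand_in())"
```

```text
the job is handed in; nothing more can be done
None
```

The job is handed in at about 32 s of the 72 s allowed: all five pillows went into the melter's well in one scoop, the scoop lies right way up on the worktop outside the bin, and the lid is pressed fully shut.

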